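Centre a specimen in the bench hardness tester and hold the load on

ROBOT

A 6-joint arm with a two-finger parallel gripper is mounted at the origin on the work surface. World frame = base frame: x ahead of the robot, y to its left, z up, the work surface at z = 0. Lengths are in m, angles in rad, forces in N, time in s.
With the tool pointing down it reaches from about 0.375 to 0.975 m from the base axis. Payload 3.8 kg.
Tool frame: the origin (TCP) lies at the very end of the fingers, on their centre line; the grasp point (between the pads) lies pinch_z behind it (pinch_z is the distance from the TCP to the grasp point, in m); z points along the fingers, y is the line along which they close (so a half turn about z gives the same grasp; the last joint's range is limited). The gripper opens to 85 mm and grips with 20 to 120 N. Pads are 22 mm wide; open, the fingers measure 114 mm over their backs; the gripper's body (76 mm by 85 mm) begins 54 mm behind the grasp point. The pads swing forward as they close: fully open they stand 13 mm farther back than shut.
Start: joints at [1.247, 0.264, 1.604, -0, 1.274, -0.037], TCP at [0.191, 0.647, 0.198] pointing down, gripper open.
Joint ranges: [-2.63, 2.63], [-0.94, 2.18], [0.31, 2.57], [-1.31, 4.45], [0, 2.66], [-2.55, 2.55]. Speed limits (rad/s): [2.57, 2.57, 3.14, 3.14, 3.14, 3.14].

INTERFACE

Orientations are given as a unit quaternion [x, y, z, w].
In Python, from rig import goto, movel, goto_joints, set_gripper, dwell, inverse_kinematics, state, capture, calibration, Unreachable, hand_in, pinch_z gives the robot as it stands. Calls block until the motion is done:
- goto(position, orientation): joint-space move of the TCP to a pose.
- movel(position, ori=None, max_speed=0.15): straight line of the TCP; ori=None keeps the orientation; max_speed is the mean speed in m/s.
- goto_joints(angles): joint-space move.
- set_gripper(opening): opening from 0.0 (shut) to 1.0 (fully open); the grip force is fixed at half the most; returns when the fingers have stopped.
- dwell(seconds).
- inverse_kinematics(position, orientation): joint angles nearest the present ones, or None.
- state(): the state.
- capture(name): name is "side" or "top"; returns the picture (420x560x3 uint8, blue, green, red); there is no depth.
- calibration(name): a dict with "fx", "fy", "cx", "cy" (pixels), "rvec" (rotation vector, rad) and "tvec" (3), from world to camera coordinates, as OpenCV has them. Camera axes: x right, y down, z forward; pixel columns grow to the right and rows downward; lengths in m; the calibration is good to about 2 mm. A picture is of the moment at which its call begins. calibration takes no time and is no camera call.
A pose or a line that the arm cannot do raises Unreachable and nothing moves.
- hand_in(): hands the job in; it is judged then, once.
The state is a dict: "t": time; "joints": joint angles; "qd": joint speeds; "joint_efforts": joint torques, N m; "tool_pos": TCP position; "orientation": TCP orientation; "force": force on the tool from outside, world axes, zero at the start; "wrist_torque": the same for the moment, N m; "width": opening from 0.0 (shut) to 1.0 (fully open); "finger_force": force on a finger pad.
Only numpy, scipy, OpenCV 4.12 (cv2) and the standard library are available. Lean on these libraries where they do the work, as an engineer would, in place of code of your own. Each camera call takes 0.05 s, during which the arm holds its last target. There are 200 camera calls.

TASK

On the small white bench hardness tester, slide the specimen stage along its track by its grey fin until the middle of the round specimen is right under the indenter. Only then swing the spring-loaded load lever on the tester's side by its grey cross handle, down towards the robot until it is on its stop, and finish still holding it there, with the specimen still centred: do not let go of the lever. Leave the bottle, the spare specimen and the tray where they are.

Things in the scene. Friction and masses are not known exactly. Their poses are not given: they have to be found in the camera images.
- slide_base: Low fixed slide, white base 130 x 350 mm with a steel track along its own y axis; origin on the table at z = 0. The track's centre line is at its own x = -30 mm. x points away from the robot, y along the track (to the robot's left), z up. It cannot be moved.
- stage (a joint): Specimen stage's place on the track, 0 to 0.26 m, growing along the slide's +y; starts left of the indenter, at 0.18 to 0.25. Slides with about 2 N and stays where left. Aluminium plate 145 (x) x 50 (y) mm, top 45 mm above the table; a brown specimen disc 30 mm across, top at 65 mm, in a low collar at its far end, a grey upright fin at its near end.
- puck_center (a point): Centre of the top face of the round specimen on the stage, 65 mm above the table; its axes are those of the slide.
- stage_grip (a point): Middle of the top edge of the stage's grey fin, 95 mm above the table. The fin is 12 mm thick along y, 30 mm long along x and stands 50 mm above the plate. It is 90 mm nearer the robot than the specimen, at the same y: with the specimen centred it lines up with the black line on the front of the tester's head. Axes those of the slide.
- tester: Fixed white hardness tester: column behind the track, top at 198 mm; head 60 mm wide over the track, heights 100 to 175 mm, front face at x = -55 mm. Origin on the table; axes parallel to slide_base's (x away from the robot, y left). Its place along the track varies. The indenter points down from the head at x = -30 mm; the load lever is on its right (-y).
- indenter_tip (a point): Tip of the indenter, 72 mm above the table (7 mm above the specimen's top), over the track's centre line. Its axes are those of the tester. The specimen is centred when puck_center has the same y in this frame.
- lever_pivot (a point): Point on the load lever's axle, 130 mm above the table, at (30, -80, 130) mm in the tester's frame, in the middle of the thickness of the lever's arm. The axle lies along the tester's y axis and does not move. The axes are those of the tester.
- load_lever (a joint): Lever angle: 0 at rest, 65 deg above level, pointing to the robot (tester's -x); grows as it swings to the robot and down; 1.047 rad on its stop peg, 5 deg above level. In the tester's (x, z): handle = pivot + 120 mm x (-cos a, sin a), a = 65 deg - value. Its spring resists with about 3 N at the handle at rest, 8 N at the stop, and returns it when let go.
- lever_grip (a point): Middle of the lever's grey cross handle: round bar 15 mm across, 75 mm long, parallel to the tester's y, 120 mm from the axle, sticking out to the right (-y) of the lever's steel arm (10 mm thick); this point is 42.5 mm right of the arm's middle plane. At rest about 239 mm above the table, on the stop about 140 mm. It moves with the lever.
- wash_bottle: Bystander: white closed bottle 60 mm across, 150 mm tall; origin at the centre of its underside.
- spare_puck: Bystander: brown spare specimen, a disc 30 mm across and 18 mm tall; origin at the centre of its underside.
- specimen_tray: Bystander: white open tray 120 x 90 x 25 mm with four compartments; origin at the centre of its underside.

How it is judged:
On the way:
1. the specimen is centred under the indenter (within 5 mm along the track) with the stage still and the lever at rest (y of puck_center in the frame of indenter_tip between -0.005 and 0.005 m and velocity of joint stage between -0.01 and 0.01 m/s and value of joint load_lever below 0.25 rad), for 0.2 s.
At the end, for the whole second after the job is handed in: Through the last second the load lever is within 0.05 rad of its stop (joint load_lever above 0.997), pressed by the fingers with more than 2 N, and the middle of the specimen is within 5 mm of the indenter along the track (y of puck_center in the frame of indenter_tip between -0.005 and 0.005 m and value of joint load_lever above 0.997 rad and contact force between load_lever and the fingers above 2 N); the arm keeps its last pose, push and grip.
It fails at once if the load lever is swung (past 0.25 rad) while the specimen is not centred under the indenter (more than 6 mm off) (value of joint load_lever above 0.25 rad and (y of puck_center in the frame of indenter_tip above 0.006 m or y of puck_center in the frame of indenter_tip below -0.006 m)).
It fails at once if the bottle, the spare specimen or the tray is moved by more than 20 mm (distance of any of wash_bottle, spare_puck, specimen_tray from where it was at the start of the episode above 0.02 m).
It also fails if it takes over 54 s, if anything falls off the work surface, if the arm or the gripper's body presses on something with over 40 N, if the wrist force passes 120 N, or if a joint passes its speed limit or range.

## Working session

There is one attempt and no reset: what is moved stays moved. The work goes in short steps, each a Python script; the robot and the scene stay as the last script left them, time stands still between calls to the robot, and variables do not carry over. Pictures are saved under pics/ and viewed, at most 10 in all, crops included, and the job is handed in when it is done.

```bash
mkdir -p pics; ls; python3 - <<'E'
from rig import *
import cv2
for n in("side","top"):
    cv2.imwrite(f"pics/{n}0.png",capture(n)); print(calibration(n))
s=state(); print(s['t'],s['tool_pos'],s['orientation'],pinch_z)
E
```

```text
pics
{'fx': 452.57556409591245, 'fy': 452.57556409591245, 'cx': 283.7802875281625, 'cy': 207.61188354339038, 'rvec': array([ 2.12761573, -0.5492638 ,  0.25184854]), 'tvec': array([-0.49926566,  0.29403723,  1.35357156])}
{'fx': 438.98921727506183, 'fy': 438.98921727506183, 'cx': 279.0347917572616, 'cy': 215.75013064961288, 'rvec': array([ 2.09419928, -2.15672249,  0.19615274]), 'tvec': array([-0.01065088,  0.58596886,  1.26552416])}
0.1 [0.19068772 0.64671598 0.19693467] [ 1.42928949e-01  9.89732389e-01 -1.03523789e-03 -2.04843771e-04] 0.0187
```

View pics/side0.png

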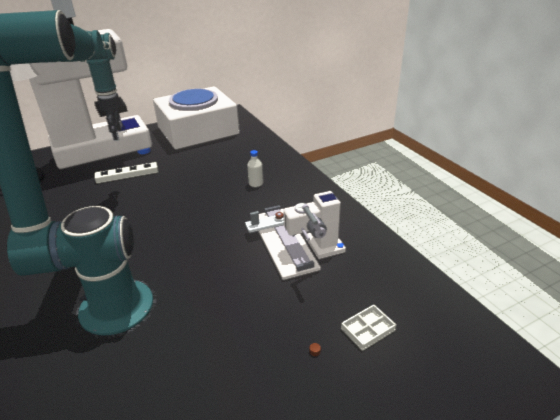

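View pics/top0.png

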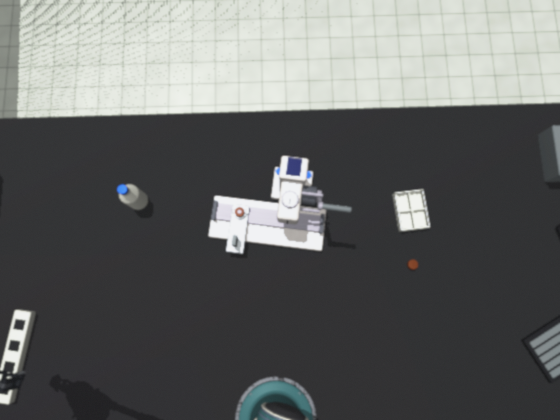

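The side and top views show the slide near top pixel (268,222), the stage fin at about (235,241), the specimen at (239,212) and the lever handle at (335,208). The bottle, tray and spare specimen are all well clear. I'll enlarge the slide area next.

```bash
python3 - <<'E'
import cv2
a=cv2.imread("pics/top0.png")[145:265,200:360]; cv2.imwrite("pics/topc.png",cv2.resize(a,None,fx=5,fy=5,interpolation=cv2.INTER_CUBIC))
a=cv2.imread("pics/side0.png")[180:285,235:360]; cv2.imwrite("pics/sidec.png",cv2.resize(a,None,fx=5,fy=5,interpolation=cv2.INTER_CUBIC))
E
```

```text
(no output)
```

View pics/topc.png

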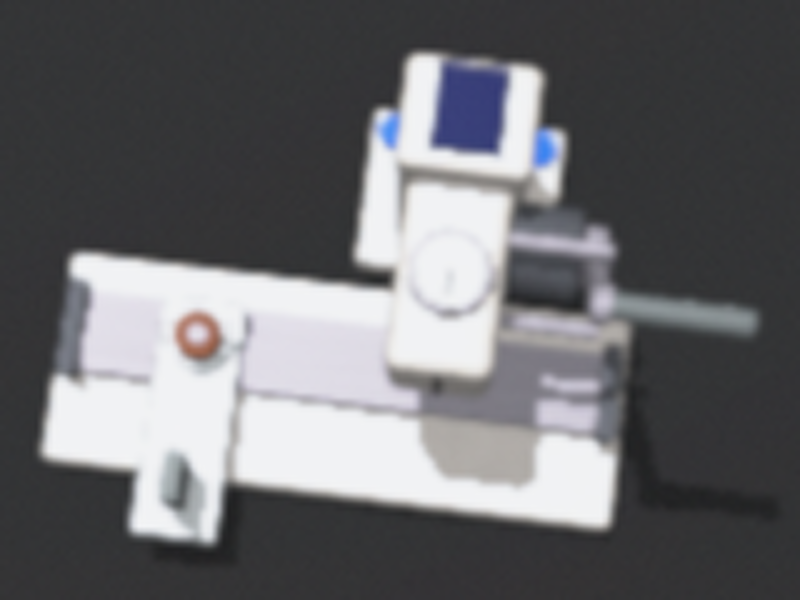

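View pics/sidec.png

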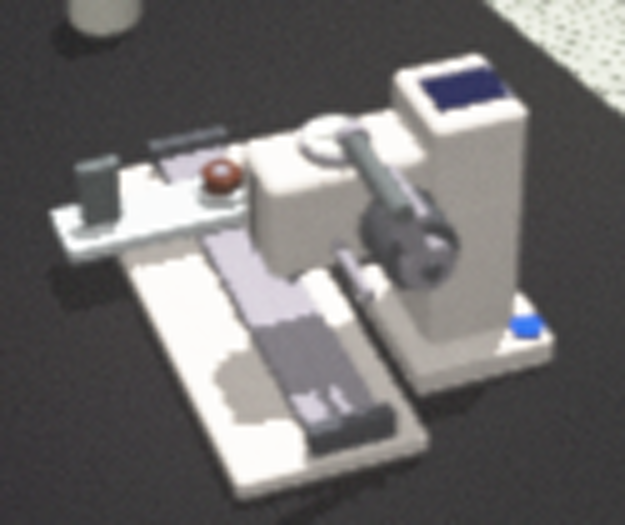

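The crop (5x, offset 200,145) shows the puck at (197,335), the fin top at (173,478) and the head's front corners at (388,372) and (495,382). The black line is at (437,383) and the handle runs from (615,306) to (757,322). Next I cast these onto planes at their known heights.

```bash
cat > h.py <<'E'
import numpy as np, cv2
from rig import *
def ray(n,uv):
    c=calibration(n);R,_=cv2.Rodrigues(c['rvec']);t=np.array(c['tvec']).ravel()
    return -R.T@t, R.T@np.array([(uv[0]-c['cx'])/c['fx'],(uv[1]-c['cy'])/c['fy'],1])
def onz(n,uv,z):
    o,d=ray(n,uv);return o+d*(z-o[2])/d[2]
tc=lambda u,v:((u+.5)/5-.5+200,(v+.5)/5-.5+145)
sc=lambda u,v:((u+.5)/5-.5+235,(v+.5)/5-.5+180)
E
python3 - <<'E'
from h import *
np.set_printoptions(precision=4,suppress=True)
T={'puck':(197,335,.065),'fin':(173,478,.095),'headL':(388,372,.175),'headR':(495,382,.175),'line':(437,380,.17),
'h0':(615,306,.239),'h1':(757,322,.239),'bNL':(42,460,.015),'bNR':(610,528,.015),'bFL':(72,255,.015),
'colFL':(408,56,.198),'colFR':(543,68,.198),'colNL':(398,168,.198),'colNR':(532,182,.198),
'stageNL':(130,536,.045),'stageNR':(218,545,.045),'dial':(453,272,.18)}
for k,(u,v,z) in T.items(): print(k,onz('top',tc(u,v),z))
S={'puckS':(220,175,.065),'finS':(97,160,.095),'hd':(250,160,.175)}
for k,(u,v,z) in S.items(): print(k,onz('side',sc(u,v),z))
for a,b in(('bNL','bNR'),('headL','headR'),('h0','h1'),('puck','fin')):
    d=onz('top',tc(*T[b][:2]),T[b][2])-onz('top',tc(*T[a][:2]),T[a][2]);print(a,b,np.linalg.norm(d),np.degrees(np.arctan2(d[1],d[0])))
E
```

```text
puck [0.5995 0.0913 0.065 ]
fin [0.51   0.1035 0.095 ]
headL [ 0.5541 -0.0222  0.175 ]
headR [ 0.5469 -0.0802  0.175 ]
line [ 0.5498 -0.0488  0.17  ]
h0 [ 0.5739 -0.1407  0.239 ]
h1 [ 0.5633 -0.2136  0.239 ]
bNL [0.534  0.1918 0.015 ]
bNR [ 0.4819 -0.1547  0.015 ]
bFL [0.6626 0.1731 0.015 ]
colFL [ 0.7255 -0.0382  0.198 ]
colFR [ 0.7165 -0.1119  0.198 ]
colNL [ 0.6623 -0.0309  0.198 ]
colNR [ 0.6523 -0.1033  0.198 ]
stageNL [0.4825 0.1345 0.045 ]
stageNR [0.4756 0.0821 0.045 ]
dial [ 0.6076 -0.0593  0.18  ]
puckS [0.5946 0.0872 0.065 ]
finS [0.5107 0.1088 0.095 ]
hd [ 0.5514 -0.0431  0.175 ]
bNL bNR 0.3503988236019276 -98.54580507609955
headL headR 0.05844442945206564 -97.1166036172031
h0 h1 0.0736796014939718 -98.27769742170618
puck fin 0.09516147677741334 172.23008617616412
```

```bash
cat >> h.py <<'E'
th=np.radians(-8.5)
X=np.array([np.cos(th),np.sin(th),0]);Y=np.array([-np.sin(th),np.cos(th),0]);Z=np.array([0,0,1.])
def q(ang): # tool down, tool y axis at angle ang (deg)
    a=np.radians((ang+90)/2);return [np.cos(a),np.sin(a),0,0]
def say():
    s=state();p=np.array(s['tool_pos']);print(round(s['t'],2),p.round(4),"y'",round(p@Y,4),"x'",round(p@X,4),'F',np.round(s['force'],1),'w',round(s['width'],3),s['finger_force'])
E
python3 - <<'E'
from h import *
p=np.array([.507,.104,0])
goto(list(p+Z*.16),q(81.5)); movel(list(p+Z*.061)); say()
set_gripper(0.); say()
p=np.array(state()['tool_pos']); im=capture('top')
movel(list(p+Y*(.0318-p@Y)),max_speed=.1); dwell(.3); say()
for n in('top','side'):cv2.imwrite(f'pics/g{n}.png',capture(n))
set_gripper(.5); p=np.array(state()['tool_pos']); movel(list(p+Z*.12)); movel(list(p+Z*.12-X*.06-Y*.12))
say()
for n in('top','side'):cv2.imwrite(f'pics/r{n}.png',capture(n))
a=cv2.imread("pics/rtop.png")[145:265,200:360]; a=cv2.resize(a,None,fx=5,fy=5,interpolation=cv2.INTER_CUBIC); cv2.imwrite("pics/rtopc.png",a)
a=cv2.imread("pics/rside.png")[180:285,235:360]; cv2.imwrite("pics/rsidec.png",cv2.resize(a,None,fx=5,fy=5,interpolation=cv2.INTER_CUBIC))
E
```

```text
3.16 [0.5078 0.1043 0.0617] y' 0.1782 x' 0.4868 F [0.9 0.2 0.7] w 0.998 0.0
3.97 [0.5076 0.1041 0.0619] y' 0.178 x' 0.4867 F [-0.7 -0.8  5.5] w 0.001 2.7205758914351463
5.92 [ 0.4851 -0.041   0.0619] y' 0.0312 x' 0.4858 F [-2.6  0.4  5.4] w -0.001 2.7611563085247326
8.5 [ 0.4089 -0.15    0.1815] y' -0.088 x' 0.4266 F [0.6 0.5 0.2] w 0.499 0.0
```

View pics/rtopc.png

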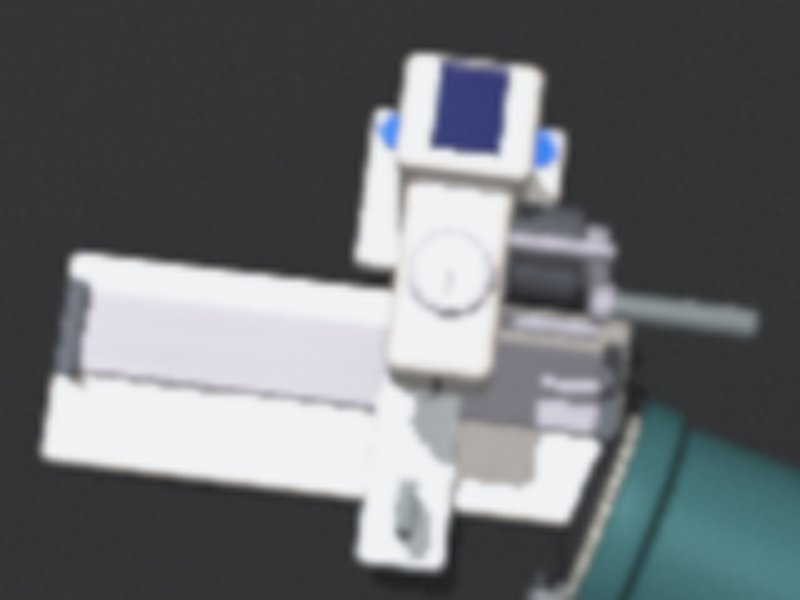

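View pics/rsidec.png

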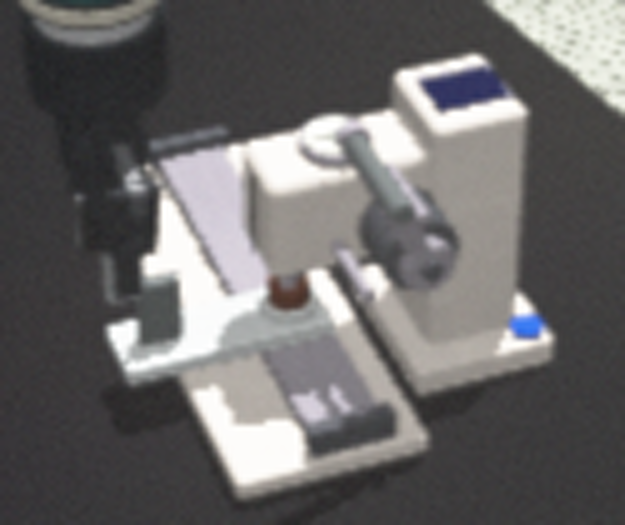

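The top crop shows the stage now under the head, with its near corners at (358,562) and (443,572) and the black line at (437,383). The side crop shows the puck at (289,292) under the indenter tip at (289,275). The gripper read almost shut while holding a 12 mm fin, so I'll measure the offset and look at the grasp picture.

```bash
python3 - <<'E'
from h import *
def pr(k,n,u,v,z):
    p=onz(n,(tc if n=='top' else sc)(u,v),z);print(k,n,p.round(4),"x'",round(p@X,4),"y'",round(p@Y,4))
pr('stNL','top',358,562,.045);pr('stNR','top',443,572,.045)
pr('fin','top',407,510,.095);pr('finBaseR','top',420,555,.045)
pr('puckRim near','side',289,296,.055)
pr('stNL','side',108,330,.045);pr('stNR','side',130,380,.045);pr('fin','side',160,282,.095)
pr('head','side',250,160,.175);pr('headR','side',288,275,.1)
for (u,v) in((289,275),):
    o,d=ray('side',sc(u,v))
    # intersect with plane x'=track centre x'
    for xp in(.579,.576):
        p=o+d*((xp-o@X)/(d@X));print('ind',p.round(4),"y'",p@Y)
a=cv2.imread("pics/gside.png")[150:270,235:360];b=cv2.imread("pics/gtop.png")[165:285,200:325]
cv2.imwrite("pics/gc.png",cv2.resize(np.hstack([a,b]),None,fx=3.1,fy=3.1,interpolation=cv2.INTER_CUBIC))
E
```

```text
stNL top [ 0.463 -0.001  0.045] x' 0.4581 y' 0.0675
stNR top [ 0.4556 -0.0513  0.045 ] x' 0.4582 y' 0.0166
fin top [ 0.4875 -0.0307  0.095 ] x' 0.4867 y' 0.0417
finBaseR top [ 0.4661 -0.038   0.045 ] x' 0.4666 y' 0.0313
puckRim near side [ 0.577  -0.0445  0.055 ] x' 0.5773 y' 0.0413
stNL side [ 0.4619 -0.005   0.045 ] x' 0.4575 y' 0.0633
stNR side [ 0.4528 -0.0571  0.045 ] x' 0.4562 y' 0.0104
fin side [ 0.4886 -0.0337  0.095 ] x' 0.4882 y' 0.0389
head side [ 0.5514 -0.0431  0.175 ] x' 0.5517 y' 0.0388
headR side [ 0.5605 -0.074   0.1   ] x' 0.5653 y' 0.0096
ind [ 0.5793 -0.0407  0.0694] y' 0.045344520871468126
ind [ 0.5752 -0.0484  0.0764] y' 0.03711639906359737
```

View pics/gc.png

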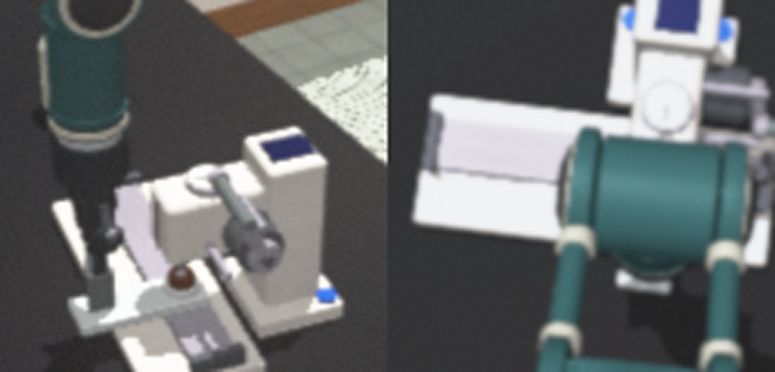

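```bash
python3 - <<'E'
from h import *
for f in('side0','gside','rside','top0'):
    im=cv2.imread(f'pics/{f}.png').astype(int); m=((im[...,2]>im[...,1]*1.8)&(im[...,2]>60))
    m[:190]=0;m[260:]=0;m[:,:225]=0;m[:,330:]=0
    v,u=np.nonzero(m);print(f,len(u),u.mean(),v.mean(),onz(f.replace('0','').lstrip('gr'),(u.mean(),v.mean()),.06)@np.c_[X,Y])
print(state()['orientation'])
a=cv2.imread("pics/gside.png")[205:260,250:305];b=cv2.imread("pics/rside.png")[205:260,250:305]
cv2.imwrite("pics/gc2.png",cv2.resize(np.hstack([a,b]),None,fx=7,fy=7,interpolation=cv2.INTER_CUBIC))
E
```

```text
side0 0 nan nan [nan nan]
gside 0 nan nan [nan nan]
rside 0 nan nan [nan nan]
top0 0 nan nan [nan nan]
[ 7.36357399e-02  9.97285195e-01  1.35028699e-04 -1.45097638e-05]<stdin>:5: RuntimeWarning: Mean of empty slice.
  ret = ret.dtype.type(ret / rcount)
```

View pics/gc2.png

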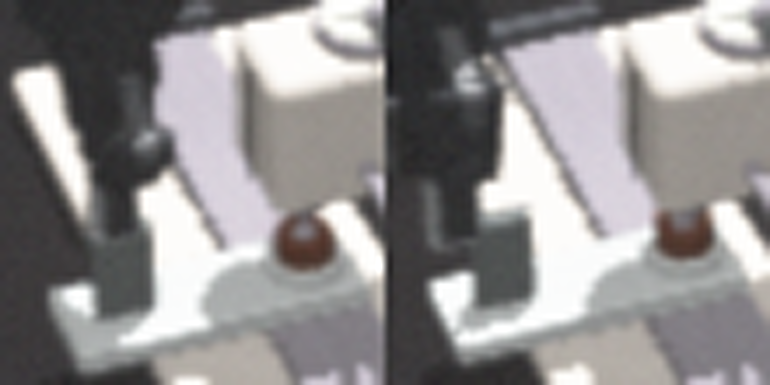

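The left panel (gripped) shows the finger ending near the fin's top edge at about (120,235), and the right panel shows the stage shifted slightly left after release. I'll project the TCP into this picture to see where the fingers really were.

```bash
python3 - <<'E'
from h import *
c=calibration('side');K=np.array([[c['fx'],0,c['cx']],[0,c['fy'],c['cy']],[0,0,1]])
def pj(k,p):
    u=cv2.projectPoints(np.float64([p]),c['rvec'],np.array(c['tvec']),K,None)[0].ravel();print(k,u.round(1),'crop7',((u-[250,205])*7).round(0))
p=np.array([.4851,-.041,.0619])
pj('tcp',p);pj('tcp+33',p+Z*.033)
r=np.array([.4089,-.15,.1815]);pj('tcp r',r)
# r-state fin for reference
f=.4867*X+.0395*Y;pj('fin top',f+Z*.095);pj('fin base',f+Z*.045)
for f,n in(('side0','side'),('gside','side'),('rside','side'),('top0','top')):
    im=cv2.imread(f'pics/{f}.png').astype(int); m=(im[...,2]>im[...,1]*1.4)&(im[...,2]>im[...,0]+25)
    m[:190]=0;m[260:]=0;m[:,:225]=0;m[:,330:]=0
    v,u=np.nonzero(m)
    if len(u): print(f,len(u),u.mean(),v.mean(),onz(n,(u.mean(),v.mean()),.06)@np.c_[X,Y])
say()
E
```

```text
tcp [267.1 245.5] crop7 [120. 284.]
tcp+33 [266.6 237.6] crop7 [117. 228.]
tcp r [258.4 243.3] crop7 [ 59. 268.]
fin top [266.1 236. ] crop7 [113. 217.]
fin base [266.8 247.9] crop7 [118. 300.]
side0 17 278.94117647058823 215.47058823529412 [0.57673709 0.17521509]
gside 17 293.29411764705884 240.05882352941177 [0.5756206  0.02834762]
rside 12 292.5833333333333 238.5 [0.5763006  0.03679665]
top0 15 240.06666666666666 213.13333333333333 [0.57604836 0.17564414]
8.6 [ 0.4091 -0.1498  0.1815] y' -0.0877 x' 0.4268 F [-0.5  0.5  0.1] w 0.499 0.0
```

Measured against the head in the same view, the stage sits at y' = 0.042 and the target is 0.032. It was on target while held, but release shifted it about +10 mm. I'll correct it with a push: shut fingers on the left side of the fin, then a clean retreat to +y.

```bash
cat >> h.py <<'E'
def P(x,y,z): return list(x*X+y*Y+z*Z)
def puck():
    im=capture('side').astype(int); m=(im[...,2]>im[...,1]*1.4)&(im[...,2]>im[...,0]+25)
    m[:190]=0;m[260:]=0;m[:,:225]=0;m[:,330:]=0
    v,u=np.nonzero(m); print('puck',len(u),u.mean().round(2),v.mean().round(2),(onz('side',(u.mean(),v.mean()),.06)@np.c_[X,Y]).round(4))
def push(y):
    movel(P(.485,.095,.18),max_speed=.3); movel(P(.485,.095,.062),max_speed=.2)
    movel(P(.485,y+.012,.062),max_speed=.1); say()
    movel(P(.485,y,.062),max_speed=.03); dwell(.2); say(); puck()
    movel(P(.485,.095,.062),max_speed=.15); puck()
E
python3 - <<'E'
from h import *
set_gripper(0.); puck(); push(.0545)
movel(P(.485,.095,.18)); movel(P(.42,.18,.18),max_speed=.25); say()
im=capture('top');cv2.imwrite('pics/p1top.png',im)
cv2.imwrite('pics/p1topc.png',cv2.resize(im[145:265,200:360],None,fx=5,fy=5,interpolation=cv2.INTER_CUBIC))
E
```

```text
puck 13 292.69 238.85 [0.576 0.035]
11.1 [ 0.4904 -0.0062  0.0631] y' 0.0663 x' 0.4859 F [-0.1 -1.  -0.5] w 0.002 0.0
11.85 [ 0.4877 -0.0177  0.0619] y' 0.0546 x' 0.485 F [-0.2  0.6 -0. ] w 0.002 0.02513657498639077
puck 13 292.38 238.69 [0.5753 0.0361]
puck 11 292.27 238.45 [0.5754 0.0374]
13.88 [0.4413 0.116  0.1791] y' 0.18 x' 0.4193 F [-0.3 -0.   0.7] w -0.001 0.0
```

View pics/p1topc.png

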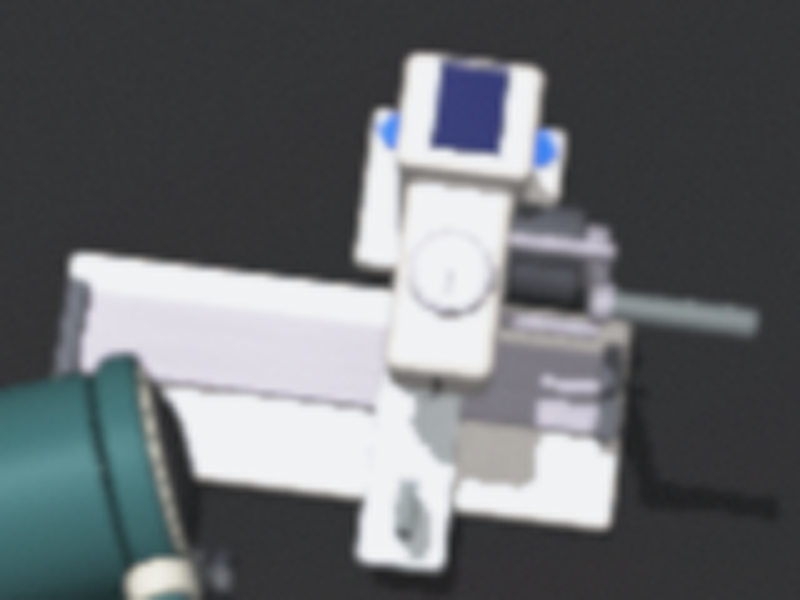

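The top crop shows the stage unmoved (corners still (358,562) and (443,572)), so the finger didn't reach the fin. I'll push in small steps while watching the force and the averaged puck position.

```bash
python3 - <<'E'
from h import *
import io,contextlib
def pk(k=4):
    r=[]
    for _ in range(k):
        im=capture('side').astype(float); w=np.clip(im[...,2]-.5*(im[...,1]+im[...,0])-12,0,None)
        s=w[225:250,280:305]; v,u=np.mgrid[225:250,280:305]; r.append(((u*s).sum()/s.sum(),(v*s).sum()/s.sum()))
    uv=np.mean(r,0); return uv.round(2),(onz('side',uv,.06)@Y).round(4)
movel(P(.485,.095,.18),max_speed=.3); movel(P(.485,.095,.062),max_speed=.2); movel(P(.485,.058,.062),max_speed=.12)
print(pk())
for y in np.arange(.054,.0419,-.002):
    movel(P(.485,y,.062),max_speed=.03); s=state(); print(round(s['t'],2),round(np.array(s['tool_pos'])@Y,4),(np.array(s['force'])@Y).round(2),*pk(2))
E
```

```text
(array([292.28, 238.08]), np.float64(0.0392))
16.12 0.054 -0.25 [292.26 238.1 ] 0.0391
16.47 0.0519 -0.77 [292.28 238.09] 0.0392
16.82 0.0499 0.75 [292.26 238.07] 0.0393
17.17 0.0479 0.24 [292.29 238.12] 0.039
17.52 0.0459 -0.64 [292.27 238.11] 0.0391
17.87 0.0439 -0.08 [292.28 238.1 ] 0.0391
18.22 0.0419 0.6 [292.26 238.07] 0.0393
```

There was no contact at y' = 0.042, even though the fin's left face should be at 0.048. I'll difference the current side picture against the earlier one (stage unmoved) to see which fin pixels the finger covers.

```bash
python3 - <<'E'
from h import *
o,_=ray('side',(280,210));print('cam',o, "x'y'",o@X,o@Y); say()
im=capture('side');cv2.imwrite('pics/c.png',im)
a=im.astype(int).mean(2);b=cv2.imread('pics/rside.png').astype(int).mean(2);e=cv2.imread('pics/side0.png').astype(int).mean(2)
print('cols 255..279; current gray');
for v in range(224,252): print(v,' '.join('%3d'%a[v,u] for u in range(256,280)),'|',' '.join('%3d'%b[v,u] for u in range(256,280)))
E
```

```text
cam [ 0.01877922 -1.07178986  1.00935321] x'y' 0.176993571238334 -1.0572414335945912
18.32 [ 0.4859 -0.0302  0.062 ] y' 0.042 x' 0.485 F [-0.1 -0.4  0.6] w 0.0 0.0
cols 255..279; current gray
224 233 250 250 199  95  54  48  48  51  54  59  72 103 104  94  71  67 121 189 209 213 213 211 211 |  46  44  49  47  46  47  52  50  48  52 124 240 251 251 251 225 153 158 199 211 210 209 210 211
225 202 246 250 222 127  64  49  49  50  51  51  54  67  74  71  57  59 105 184 212 213 213 212 212 |  45  45  50  47  46  45  47  48  47  52 120 238 251 251 251 247 200 138 187 209 214 211 211 212
226 151 232 249 248 204 110  54  47  47  47  48  50  57  62  61  59  90 124 161 199 213 214 214 214 |  47  47  46  49  46  48  46  48  48  55 126 239 251 251 252 251 225 161 162 197 211 212 214 212
227 107 202 246 250 223 125  60  50  49  48  46  50  51  51  54  88 186 190 150 163 201 214 213 213 |  42  45  45  42  46  48  53  53  47  64 150 242 251 252 251 251 247 217 153 163 201 212 214 213
228  81 149 231 248 226 134  63  49  47  49  45  50  52  59  82 165 239 246 200 160 196 214 214 216 |  48  46  44  4
[... 3935 characters left out ...]
 222 179 |  99 184 246 251 249 227 156 104  93 105 118 121 146 163 184 240 250 251 251 251 251 250 221 179
249  71 117 161 172 173 173 165 148 152 161 164 165 169 193 239 250 251 252 251 251 250 250 222 180 |  75 141 237 249 229 187 166 146 152 161 162 162 171 191 238 250 251 251 251 251 251 250 221 179
250  65  91 137 163 171 171 172 168 168 173 183 190 200 241 250 251 251 251 250 246 231 206 166 149 |  64 101 184 241 218 176 170 168 172 183 188 187 200 240 250 251 251 251 250 246 230 203 168 151
251  61  72 117 158 168 171 172 172 174 186 239 248 248 251 250 247 231 206 190 180 165 153 147 142 |  62  75 140 229 211 186 178 183 197 240 248 248 248 250 250 246 230 209 190 180 165 152 144 143
```

The finger's dark pixels end at row 236.5, right at the fin's top face, about 7 px above where the TCP should project. So the real fingertips sit about 25 mm higher than the reported TCP, and earlier the fingers only dragged the fin by its top. I'll go lower with a force guard and push again.

```bash
cat >> h.py <<'E'
def pk(k=2):
    r=[]
    for _ in range(k):
        im=capture('side').astype(float); w=np.clip(im[...,2]-.5*(im[...,1]+im[...,0])-12,0,None)
        s=w[225:250,280:305]; v,u=np.mgrid[225:250,280:305]; r.append(((u*s).sum()/s.sum(),(v*s).sum()/s.sum()))
    uv=np.mean(r,0); return uv.round(2),(onz('side',uv,.06)@Y).round(4)
E
python3 - <<'E'
from h import *
movel(P(.485,.085,.062),max_speed=.15)
for z in(.055,.048,.042,.036):
    movel(P(.485,.085,z),max_speed=.06); s=state()
    if abs(s['force'][2])>4: print('touch',z,s['force']);break
say()
movel(P(.485,.064,z),max_speed=.1)
y0=None
for y in np.arange(.061,.030,-.003):
    movel(P(.485,y,z),max_speed=.05); s=state(); uv,yy=pk(1); y0=y0 or yy
    print(round(s['t'],2),round(np.array(s['tool_pos'])@Y,4),(np.array(s['force'])@Y).round(2),uv,yy)
    if yy<y0-.004 or abs(s['force'][1])>15: break
E
```

```text
19.83 [0.4917 0.0124 0.0355] y' 0.085 x' 0.4845 F [ 0.3  0.2 -0.2] w 0.002 0.0
20.44 0.0611 -0.03 [292.48 238.61] 0.0364
20.74 0.0581 1.12 [292.84 238.92] 0.0344
21.04 0.0548 0.62 [293.15 239.5 ] 0.0312
```

Contact confirmed. I'll push about 1.5 mm more, back off, and verify in the top view numerically.

```bash
python3 - <<'E'
from h import *
movel(P(.485,.0533,.0355),max_speed=.03); dwell(.2); say(); print(pk(3))
movel(P(.485,.09,.0355),max_speed=.15); movel(P(.46,.12,.17),max_speed=.25); movel(P(.40,.18,.18),max_speed=.3); print(pk(3)); say()
im=capture('top');cv2.imwrite('pics/q.png',im)
f=lambda n:cv2.imread(f'pics/{n}.png').astype(int)
q_,p_=f('q').mean(2),f('p1top').mean(2)
# stage near strip: subpixel left/right edges on table (rows 254-257), and red line of black mark on head (rows 219-223)
for v in(251,252,253,254,255,256): print(v,'q',' '.join('%3d'%x for x in q_[v,268:294]),'| p',' '.join('%3d'%x for x in p_[v,268:294]))
for v in(221,222,223): print(v,' '.join('%3d'%x for x in q_[v,274:302]))
E
```

```text
21.54 [ 0.4876 -0.0191  0.0355] y' 0.0532 x' 0.4851 F [ 0.  -0.4 -0.1] w -0.003 0.2995901182293892
(array([293.36, 239.7 ]), np.float64(0.03))
(array([293.34, 239.68]), np.float64(0.0301))
23.38 [0.422  0.1181 0.1787] y' 0.1791 x' 0.3999 F [ 0.6  0.3 -0.7] w -0.003 0.0
251 q  52  51  51  51  52  55  97 176 229 241 242 242 240 225 173 129 117 125 149 169 183 215 235 236 201 109 | p  51  53  60 118 207 239 242 242 242 240 219 153 115 117 141 164 172 189 223 236 215 130  58  37  45  51
252 q  53  52  50  53  52  56 107 194 235 242 242 242 240 227 182 134 110 125 153 170 187 222 237 230 180  95 | p  51  52  66 128 211 239 242 242 242 240 229 182 132 124 147 168 174 188 223 235 211 120  50  38  44  50
253 q  52  52  52  52  51  57 111 203 238 242 242 242 241 238 226 198 157 151 164 172 188 223 237 223 158  80 | p  51  53  77 145 218 240 242 242 242 242 238 220 180 159 164 172 173 188 223 235 210 116  45  40  45  50
254 q  52  52  52  50  52  57 115 205 238 242 242 242 242 241 239 226 192 170 171 173 187 224 236 219 144  69 | p  51  53  86 159 223 240 242 242 242 242 241 236 220 190 176 173 176 196 227 236 209 115  45  42  48  51
255 q  51  52  51  52  52  59 119 206 238 242 242 242 242 242 241 236 218 185 174 174 188 223 236 214 129  57 | p  52  54  88 160 222 239 241 242 242 242 242 241 235 217 186 175 184 215 235 237 208 113  44  44  49  51
256 q  51  52  52  51  53  62 116 195 231 237 237 238 239 240 241 240 228 205 192 185 190 224 235 211 120  49 | p  53  52  75 132 190 224 234 236 236 237 237 238 236 224 202 194 204 226 239 235 197 106  45  44  50  52
221 223 223 219 198 155 129 123 119 115 111 110 107  91  77  94 109 112 116 118 122 125 122 117 113 117 124 125 124
222 222 223 221 212 186 172 175 168 149 127 119 114  93  77  94 108 111 110 110 109 109 108 106 111 120 124 125 125
223 221 222 221 217 208 215 227 225 204 163 144 137 119 106 115 121 118 117 117 117 113 110 109 116 124 127 127 127
```

```bash
python3 - <<'E'
from h import *
a=onz('top',(283.17,254),.045);print('stage',a@X,a@Y)
for v in(221,222,223):
    o,d=ray('top',(287.0,v))
    for xp in(.549,.552,.555):
        p=o+d*((xp-o@X)/(d@X));print(v,xp,'z',p[2].round(4),"y'",(p@Y).round(4))
im=cv2.imread('pics/q.png').astype(int).mean(2)
for v in(208,212,216): # head edges
    print(v,' '.join('%3d'%x for x in im[v,272:306]))
for v in range(200,215):print(v,' '.join('%3d'%x for x in im[v,318:356:2]))
E
```

```text
stage 0.4711573093634938 0.0331732190669331
221 0.549 z 0.1748 y' 0.0328
221 0.552 z 0.1576 y' 0.0329
221 0.555 z 0.1403 y' 0.033
222 0.549 z 0.1589 y' 0.0326
222 0.552 z 0.1414 y' 0.0326
222 0.555 z 0.1239 y' 0.0327
223 0.549 z 0.1425 y' 0.0323
223 0.552 z 0.1247 y' 0.0324
223 0.555 z 0.107 y' 0.0324
208 241 241 242 242 240 233 229 237 241 242 242 242 241 240 234 218 195 185 185 194 215 227 232 237 240 236 219 176 135 126 139 159 174 180
212 224 223 223 223 222 221 231 240 242 242 242 242 242 242 242 242 242 242 242 242 242 242 242 241 239 228 194 159 159 164 165 166 165 162
216 223 223 222 219 209 212 228 237 240 240 240 240 241 241 241 241 242 242 242 242 242 242 242 241 237 220 178 136 125 125 125 125 126 124
200 113 125  72  52  52  52  51  52  51  52  52  51  52  52  51  52  52  51  52
201 114 130  91  54  52  52  52  52  52  52  52  52  52  52  51  52  52  52  51
202 124 156 129  64  55  53  53  53  52  51  51  52  51  51  51  52  51  52  51
203 136 183 155  93  79  70  65  61  54  53  53  52  53  50  52  52  52  52  51
204 147 199 172 129 119 110  98  91  77  71  72  60  55  54  53  52  51  51  52
205 155 205 179 147 143 138 131 126 118 112 111  87  78  74  72  59  53  53  52
206 151 193 164 142 144 146 147 145 141 138 136 123 115 111 110  87  72  55  53
207 138 170 140 122 127 135 139 142 143 145 147 144 140 136 133 122 103  59  51
208 131 143 124 110 105 110 117 123 130 135 139 142 144 144 144 141 122  64  53
209 139 130 144 132  91  80  89  98 105 111 118 125 130 135 140 141 124  64  51
210 174 154 163 155  91  60  65  69  76  83  90  99 108 114 120 125 111  60  52
211 178 169 171 162  90  53  54  55  57  60  65  71  78  84  93 102  92  56  51
212 158 167 164 158  82  51  51  51  53  53  53  56  56  59  66  74  69  52  52
213 161 158 136 142  73  51  52  52  52  52  52  52  52  52  54  55  55  51  52
214 164 142  98 114  62  50  51  51  53  53  51  52  53  53  52  52  52  52  51
```

The stage reads y' = 0.0332 and the black line 0.0326, so the specimen is centred to about 1 mm. Next is the lever, using the 33 mm fingertip offset. I'll grip the bar with the fingers closing along x'.

```bash
python3 - <<'E'
from h import *
set_gripper(1.0)
t=P(.5875,-.097,.27)
j=np.array(state()['joints']);best=None
for ang in(-8.5,171.5):
    s=inverse_kinematics(t,q(ang))
    if s is not None:
        s=np.array(s);d=abs(s-j).max();print(ang,s.round(2))
        if best is None or abs(s[5])<abs(best[1][5]): best=(ang,s)
movel(P(.42,.10,.27),max_speed=.3)
goto(t,q(best[0])); movel(P(.5875,-.097,.187),max_speed=.12); say()
cv2.imwrite('pics/l0.png',capture('side'))
set_gripper(0.); say(); print(pk(2))
im=capture('side');cv2.imwrite('pics/l1.png',cv2.resize(im[150:270,240:360],None,fx=4.5,fy=4.5,interpolation=cv2.INTER_CUBIC))
E
```

```text
-8.5 [-0.35  0.08  1.69 -0.    1.38 -0.21]
26.71 [ 0.5673 -0.1828  0.1879] y' -0.097 x' 0.5881 F [-0.4  0.1 -0.1] w 1.0 0.0
27.42 [ 0.5674 -0.1829  0.1874] y' -0.0971 x' 0.5882 F [ 1.1 -0.4  0.5] w 0.161 58.390379548072815
(array([293.36, 239.66]), np.float64(0.0302))
```

The bar is gripped (width 0.161, about 58 N) and the specimen is unmoved. Now I swing along the arc.

```bash
python3 - <<'E'
from h import *
p0=np.array(state()['tool_pos']); x0=p0@X+.12*np.cos(np.radians(65)); z0=p0[2]-.12*np.sin(np.radians(65))
y=p0@Y
for a in list(np.arange(59,4,-6))+[5,3.5]:
    r=np.radians(a); movel(P(x0-.12*np.cos(r),y,z0+.12*np.sin(r)),max_speed=.08)
    s=state();F=np.array(s['force']);print(a,round(s['t'],2),(F@X).round(1),F[2].round(1),round(s['width'],3),round(s['finger_force'],1))
    if np.linalg.norm(F)>50: break
dwell(.3); say(); print(pk(2))
im=capture('side');cv2.imwrite('pics/l2.png',cv2.resize(im[150:270,240:360],None,fx=4.5,fy=4.5,interpolation=cv2.INTER_CUBIC))
E
```

```text
59 27.87 4.2 3.4 0.152 58.4
53 28.18 5.4 3.5 0.154 59.9
47 28.48 6.8 3.3 0.153 60.8
41 28.79 8.7 4.2 0.153 61.8
35 29.1 7.4 2.9 0.152 61.9
29 29.41 5.7 5.3 0.151 63.0
23 29.72 4.5 7.3 0.15 64.2
17 30.02 2.2 11.1 0.155 65.3
11 30.33 5.3 4.4 0.151 66.8
5 30.64 3.9 5.6 0.153 68.0
5 30.89 3.3 5.5 0.155 68.0
3.5 31.14 2.2 7.3 0.152 68.3
31.44 [ 0.4997 -0.1726  0.0872] y' -0.0968 x' 0.5198 F [2.  1.9 6.3] w 0.155 68.24796438217163
(array([290.16, 240.52]), np.float64(0.0299))
```

View pics/l2.png

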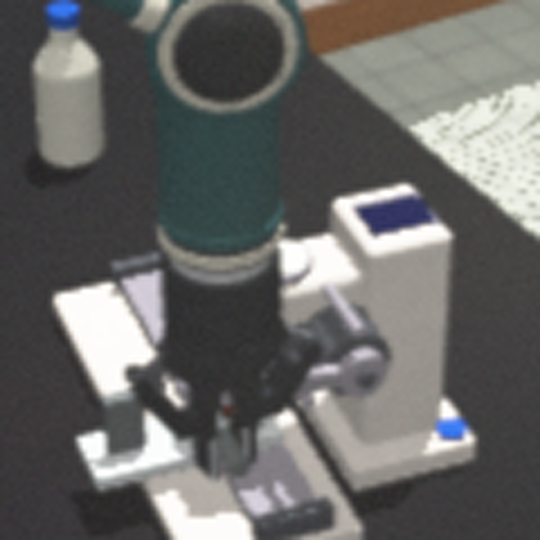

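The picture shows the lever nearly level with its handle in the fingers (around (235,430)), and the stage still under the head. The force doesn't show the stop yet, so I'll press down in small steps until it rises.

```bash
python3 - <<'E'
from h import *
p=np.array(state()['tool_pos'])
for i in range(1,11):
    movel(list(p-Z*.0015*i),max_speed=.03); dwell(.15)
    f=np.mean([state()['force']for _ in range(3)],0);print(i,state()['tool_pos'][2].round(4),(f@X).round(1),f[2].round(1),round(state()['width'],3))
    if f[2]>22: break
say()
E
```

```text
1 0.0866 0.5 7.8 0.155
2 0.0853 -1.0 8.8 0.154
3 0.0839 -1.8 10.5 0.15
4 0.0836 -4.5 18.4 0.151
5 0.0835 -8.7 25.7 0.151
33.59 [ 0.4994 -0.1726  0.0835] y' -0.0969 x' 0.5195 F [-8.3  3.2 25.7] w 0.151 70.11149525642395
```

The TCP stopped at z = 0.0835 and the force jumped to 26 N, so the lever is on its stop and held there.

```bash
python3 - <<'E'
from h import *
dwell(.3); say(); print(hand_in())
E
```

```text
33.89 [ 0.4994 -0.1726  0.0835] y' -0.0969 x' 0.5195 F [-8.2  5.5 25.9] w 0.153 70.11168122291565
the job is handed in; nothing more can be done
None
```

I handed the job in at 33.9 s with the specimen measured about 1 mm off centre before the swing (after that the arm hid it) and the lever held against its stop by the closed fingers at about 26 N; the hand-in call returned no verdict.

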